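# Open the self-closing bleed port of an injector test rail

### The arm

A 7-joint arm with a two-finger parallel gripper is mounted at the origin on a cart in front of the work surface, level with it; the furniture and walls round the work are solid. World frame = base frame: x ahead of the robot, y to its left, z up, the work surface at z = 0. Lengths are in m, angles in rad, forces in N, time in s.
With the tool pointing down it reaches from about 0.425 to 0.875 m from the base axis. Payload 8.4 kg.
Tool frame: the origin (TCP) lies on the centre line of the jaws, within the pads' length; the fingertips stand 14 mm ahead of it and the grasp point (between the pads) lies 5 mm behind it; z points along the fingers, y is the direction in which the jaws open and shut (so a half turn about z gives the same grasp; the last joint's range is limited). The gripper opens to 85 mm and grips with 20 to 120 N. Pads are 22 mm wide; open, the fingers measure 114 mm over their backs; the gripper's body (76 mm by 85 mm) begins 54 mm behind the grasp point. The pads swing forward as they close: fully open they stand 13 mm farther back than shut.
Start: joints at [1.035, 0.333, 0.04, 1.465, -0.013, 1.343, -0.059], TCP at [0.275, -0.589, 0.217] pointing down, gripper open.
Joint ranges: [-2.58, 2.58], [-0.38, 2.09], [-1.3, 1.39], [0.25, 2.4], [-1.5, 4.64], [0.08, 2.09], [-2.65, 2.65]. Speed limits (rad/s): [2.22, 2.22, 2.79, 2.79, 3.14, 3.14, 3.14].

### API

Orientations are given as [roll, pitch, yaw] about the fixed x, y, z axes, in that order (R = Rz(yaw) Ry(pitch) Rx(roll)).
In Python, from plant import arm, eyes gives the robot as it stands.
- The arm moves only by the shell command python3 -m creep 'ROWS'. ROWS is JSON, a list of rows, each a list of 3 entries, a list of its own where there are three numbers: the shift along the tool's x, y, z as a fraction of full scale, then the turn about the tool's z as a fraction of full scale, then the opening, from -1 (shut) to 1 (fully open). In form: [[[dx, dy, dz], turn, gripper], ...]. A call has 1 to 5 rows; each row is the pose to reach, as a shift and turn from the pose measured when the call began, along the tool's axes at that moment; what a row does not reach only later rows make up. Full scale, the value 1, is 50 cm for a shift and 2 rad for a turn. A row lasts 1/10 s, in which the tool goes at most 50 mm and 8.59 degrees, less where a joint would pass 70% of its speed; a pose out of reach is approached as far as the arm can. A call with a number of a shift or a turn outside -1 to 1 is refused whole. A call with a gripper value outside its range is refused whole. The fingers move at their own pace and stop on an object; the grip force is fixed at half the most. Time passes only in rows, so rows that repeat a pose let the fingers close. It gives the time, the measured TCP pose, the force and the opening at its end, in the units of the state.
- arm.observe(): the state, without advancing time (a new reading comes with each control period).
- eyes.snapshot(name): name is "scene" or "top" or "wrist"; returns the picture (420x560x3 uint8, red, green, blue); there is no depth.
- eyes.camera_params(name): a dict with "intrinsics" (3x3 intrinsics, pixels), "dist" ([k1, k2, p1, p2, k3] as OpenCV has them; the pictures are not rectified), "xyz" and "attitude" of the camera in the world; the wrist camera has in their place "tool_from_camera" (4x4, takes a point from camera to tool coordinates, whose origin is the TCP and whose axes are the flange's). Camera axes: x right, y up, looking along -z (the intrinsics and any distortion apply to the point x, -y, -z); pixel columns grow to the right and rows downward; lengths in m; the calibration is good to about 2 mm. A picture is of the moment at which its call begins: read the wrist's pose just before it. camera_params takes no time and is no camera call.
- arm.job_done(): hands the job in, once; it reports no verdict.
The state is a dict: "t": time; "joints": joint angles; "dq": joint speeds; "joint_efforts": joint torques, N m; "tcp_pos": TCP position; "tool_rot": TCP orientation; "contact_force": force on the tool from outside, world axes, zero at the start; "wrist_torque": the same for the moment, N m; "opening": finger opening in m.
Only numpy, scipy, OpenCV 4.12 (cv2) and the standard library are available. Lean on these libraries where they do the work, as an engineer would, in place of code of your own. Each camera call takes 0.05 s, during which the arm holds its last target. There are 200 camera calls.

### The job

Bleed the air from the injector test rail: pull the grey blanking plug out of the bleed port and leave it in the steel parts tray, then plug in the brass bayonet fitting by its red wing handle, push it fully home against the spring, and only then turn it clockwise a quarter turn to the stop. The valve springs shut if let go, so finish while still gripping the fitting, holding it down and turned to the stop; leave everything else on the bench where it is.

Things in the scene. Friction and masses are not known exactly. Their poses are not given: they have to be found in the camera images.
- bleed_rail: injector test rail, fixed: dark base plate 120 x 250 x 12 mm, aluminium block 56 x 210 mm, 48 mm high, on it a round steel bleed port 48 mm wide (mouth 82 mm above the bench) and a gauge 62 mm wide, 123 mm along -y from the port, top 130 mm above the bench. Origin: centre of the plate's underside; +y along the block to the port, z up.
- port_mouth (a point): centre of the port's mouth, level with its rim, at (0, 65, 82) mm in the rail's frame, same axes. Bore 27 mm wide. The 6 mm thick lip has two slots, 10 mm wide, out to 20 mm from the axis, toward +x and -x, so the fitting's cross pin must lie along x to go down. Below the lip a sprung brass ring with the same slots takes the pin and turns with it.
- valve_plunger (a joint): spring plunger in the port, in m: 0 up (top 11.5 mm below the mouth), grows as pressed. It pushes back with 3 N at first, 8 N with the fitting fully home (0.0105, flange on the rim). At 0.008 the cross pin has just passed under the lip; only below that can it be turned.
- valve_rotor (a joint): turn of the slotted brass ring, in rad: 0 shut, grows clockwise seen from above, hard stop at 1.35 (77 degrees). A spring turns it back: 0.12 N m at 0, 0.28 N m at the stop. The pin has up to 0.2 rad of play in the slots, so the fitting turns by 1.5 to 1.6 in all. Let go, it springs back and lifts the fitting.
- bleed_fitting: bayonet bleed fitting, 120 g, standing on its nose in the tray. Origin: centre of the nose's underside, z up. Nose 24 mm wide, 0 to 22 mm; cross pin 6 mm thick along x, 36 mm long, axis at z 10.5 mm; flange 41 mm wide, 22 to 28 mm; red wing handle 40 mm along x, 12 mm thick along y, 41 to 72 mm; nipple to 84 mm. Same after a half turn. Home: origin 22 mm below the mouth.
- blank_plug: grey blanking plug, 90 g, standing loose in the port at the start, 11.5 mm deep, on the plunger. Body 23 mm wide from 0 to 66 mm, thin pin above to 88 mm. Origin: centre of the underside, z up along it.
- parts_tray: light steel parts tray, fixed, 174 x 249 mm over its flared rim, 36 mm tall; inner floor 136 (x) x 210 (y) mm, 2 mm above its origin at the centre of the underside; it stands on 4 mm rubber feet. It holds the fitting and two adapters. (Mind the arm: a board hangs over the bench, its underside 0.66 m above it, from x = 0.58 m on.)
- tray_clear_end (a point): middle of the empty end of the tray, on its floor, 66 mm from the tray's centre along the tray's +y: room to stand the plug.
- adapter_black: black metal injector adapter, 20 mm wide, 29 mm tall, upright in the tray; bystander. Origin: centre of the underside.
- adapter_grey: dark grey metal injector adapter with a rubber ring, 20 mm wide, 35 mm tall, upright in the tray; bystander. Origin: centre of the underside.
- grease_pot: white pot with blue screw lid, 58 mm wide, 73 mm tall; bystander. Origin: centre of the underside.
- screwdriver_red: screwdriver with red handle, 137 x 25 x 22 mm; bystander. Origin: centre of the underside.
- tape_roll: roll of blue tape lying flat, 82 mm wide, 46 mm tall; bystander. Origin: centre of the underside.
Things that resemble listed ones, but are neither listed nor needed, are in the scene too. Of the things shaped like the bleed_fitting, the brass one is meant. What is shaped like the blank_plug but blue is not meant.

How it is judged:
On the way, in this order (a step that is already met when the one before it is completed fails the run):
1. the blanking plug lies or stands in the parts tray, let go and at rest (x of blank_plug in the frame of parts_tray between -0.065 and 0.065 m and y of blank_plug in the frame of parts_tray between -0.104 and 0.104 m and z of blank_plug in the frame of parts_tray between -0.005 and 0.03 m and linear speed of blank_plug below 0.03 m/s and contact force between the fingers and blank_plug below 0.1 N), for 0.2 s.
2. the bleed fitting is pushed home in the port (cross pin under the lip), not yet turned (value of joint valve_plunger above 0.0078 m and z of bleed_fitting in the frame of port_mouth below -0.018 m and horizontal distance between bleed_fitting and port_mouth below 0.004 m and angle between bleed_fitting's own z axis and vertical below 0.1 rad and value of joint valve_rotor below 0.3 rad), for 0.1 s.
At the end, for the whole second after the job is handed in: Still gripped (over 3 N), the fitting is upright (0.1 rad) in the port within 4 mm of its axis, nose over 18 mm below the mouth, plunger pressed over 6.5 mm, valve ring turned over 1.2 rad and still; the plug rests let go on the tray floor (all of step 1 and value of joint valve_rotor above 1.2 rad and velocity of joint valve_rotor between -0.2 and 0.2 rad/s and z of bleed_fitting in the frame of port_mouth below -0.018 m and horizontal distance between bleed_fitting and port_mouth below 0.004 m and angle between bleed_fitting's own z axis and vertical below 0.1 rad and value of joint valve_plunger above 0.0065 m and contact force between the fingers and bleed_fitting above 3 N); the arm keeps its last pose, push and grip.
It fails at once if an adapter in the tray is shifted by more than 30 mm (distance of any of adapter_black, adapter_grey from where it was at the start of the episode above 0.03 m).
It fails at once if the screwdriver, the pot or the tape roll is shifted by more than 30 mm (distance of any of grease_pot, screwdriver_red, tape_roll from where it was at the start of the episode above 0.03 m).
It also fails if it takes over 61 s, if anything falls off the work surface, if the arm or the gripper's body presses on something with over 40 N, if the wrist force passes 120 N, or if a joint passes its speed limit or range.

## Working session

There is one attempt and no reset: what is moved stays moved. The work goes in short steps, Python scripts to look and compute and a shell command to move; the robot and the scene stay as the last step left them, time stands still between calls to the robot, and variables do not carry over. Pictures are saved under pics/ and viewed, about 8 in all and at most 12, crops included, and the job is handed in when it is done.

```bash
ls; mkdir -p pics; python3 - <<'E'
from plant import arm, eyes
import cv2,numpy as np
s=arm.observe(); print(s)
for n in ("scene","top"):
    p=eyes.camera_params(n); print(n,p)
    cv2.imwrite(f"pics/{n}0.png",cv2.cvtColor(eyes.snapshot(n),cv2.COLOR_RGB2BGR))
print(eyes.camera_params("wrist"))
a=cv2.imread("pics/scene0.png");b=cv2.imread("pics/top0.png")
E
```

```text
pics
{'t': 0.0, 'joints': array([ 1.03480251,  0.33390371,  0.03986213,  1.46627925, -0.01339676,
        1.34329633, -0.05851158]), 'dq': array([-0.00247144,  0.00108025,  0.00045224,  0.00103742, -0.00071757,
        0.00062725,  0.00089023]), 'joint_efforts': array([-7.17379917e-04, -6.58554125e+01,  1.36475947e+00, -4.05570495e+01,
        1.67138205e-02,  1.26725287e-02, -1.95840016e-05]), 'tcp_pos': array([ 0.27474747, -0.58854645,  0.21592187]), 'tool_rot': array([-3.13997552e+00,  1.09194659e-04,  4.36776762e-01]), 'contact_force': array([ 0.17852536, -0.13764207,  0.37671198]), 'wrist_torque': array([ 0.00472623, -0.04771052,  0.01547835]), 'opening': 0.08530684059248449}
scene {'intrinsics': array([[430.58863796,   0.        , 285.1926077 ],
       [  0.        , 430.58863796, 209.79787216],
       [  0.        ,   0.        ,   1.        ]]), 'dist': array([-0.05959581,  0.        ,  0.        ,  0.        ,  0.        ]), 'xyz': array([-0.2987624 ,  0.63706435,  0.80825538]), 'attitude': array([ 0.96287182, -0.00751093, -2.21257016])}
top {'intrinsics': array([[540.831559
[... 239 characters left out ...]
 0.03486159, 1.43687752]), 'attitude': array([ 0.18803849, -0.01607476, -1.56917804])}
{'intrinsics': array([[375.4237197 ,   0.        , 278.25048313],
       [  0.        , 375.4237197 , 203.3651117 ],
       [  0.        ,   0.        ,   1.        ]]), 'dist': array([-0.09820429,  0.        ,  0.        ,  0.        ,  0.        ]), 'tool_from_camera': array([[-3.87952523e-04,  9.59023149e-01,  2.83327460e-01,
         7.25261036e-02],
       [ 9.99998684e-01, -7.42722803e-05,  1.62067189e-03,
         1.30404708e-03],
       [ 1.57530523e-03,  2.83327716e-01, -9.59021858e-01,
        -1.57044006e-01],
       [ 0.00000000e+00,  0.00000000e+00,  0.00000000e+00,
         1.00000000e+00]])}
```

View pics/scene0.png

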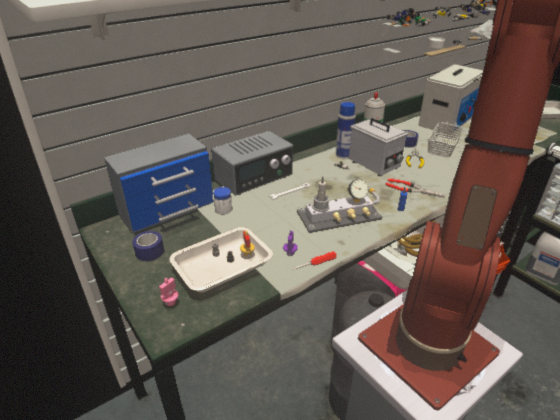

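View pics/top0.png

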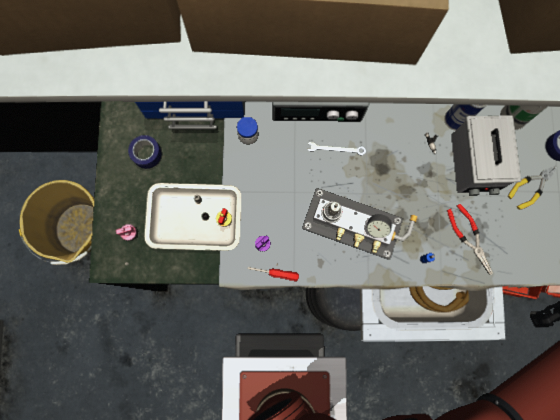

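The top picture shows the tray at (194,217) and the rail with its port at about (331,209) and gauge at (379,229). Three things are shaped like the fitting: red/brass in the tray at (224,217), purple at (263,243) and pink at (126,232). The red-handled brass one fits the description. The grey plug stands in the port, and the blue one at (428,258) is a decoy. I'll check this in enlarged crops.

```bash
cat > h.py <<'E'
import numpy as np, cv2
from scipy.spatial.transform import Rotation as R
from plant import arm, eyes
def cam(n, s=None):
    p=eyes.camera_params(n)
    if n=="wrist":
        s=s or arm.observe(); T=np.eye(4); T[:3,:3]=R.from_euler('xyz',s['tool_rot']).as_matrix(); T[:3,3]=s['tcp_pos']
        T=T@np.array(p['tool_from_camera'])
    else:
        T=np.eye(4); T[:3,:3]=R.from_euler('xyz',p['attitude']).as_matrix(); T[:3,3]=p['xyz']
    return T,p['intrinsics'],p['dist']
def ray(c,uv):
    T,K,d=c; q=cv2.undistortPoints(np.array([[uv]],float),K,d)[0,0]
    return T[:3,3],T[:3,:3]@np.array([q[0],-q[1],-1.])
def at_z(c,uv,z):
    o,v=ray(c,uv); return o+v*(z-o[2])/v[2]
def proj(c,P):
    T,K,d=c; P=np.atleast_2d(P).astype(float); q=(P-T[:3,3])@T[:3,:3]; q=q*[1,-1,-1]
    return cv2.projectPoints(q,np.zeros(3),np.zeros(3),K,d)[0][:,0]
def shot(n,f):
    s=arm.observe(); im=cv2.cvtColor(eyes.snapshot(n),cv2.COLOR_RGB2BGR); cv2.imwrite(f,im); return s,im
E
python3 - <<'E'
from h import *
t=cv2.imread("pics/top0.png");s=cv2.imread("pics/scene0.png")
def crop(im,x,y,w,h): return cv2.resize(im[y:y+h,x:x+w],(400,300),interpolation=cv2.INTER_CUBIC)
o=np.vstack([np.hstack([crop(t,142,175,108,81),crop(t,300,180,108,81)]),np.hstack([crop(s,168,222,108,81),crop(s,290,165,108,81)])])
cv2.imwrite("pics/c1.png",o)
c=cam("top")
for nm,uv,z in [("tray tl",(146,186),.04),("tr",(242,186),.04),("br",(240,249),.04),("bl",(146,247),.04),("fit top",(224,213),.088),("plug top",(331,207),.15),("gauge",(379,228),.13)]: print(nm,at_z(c,uv,z).round(4))
E
```

```text
tray tl [0.5887 0.367  0.04  ]
tr [0.5898 0.1123 0.04  ]
br [0.4228 0.1151 0.04  ]
bl [0.4266 0.3594 0.04  ]
fit top [0.5089 0.1542 0.088 ]
plug top [ 0.5142 -0.1101  0.15  ]
gauge [ 0.466  -0.2298  0.13  ]
```

View pics/c1.png

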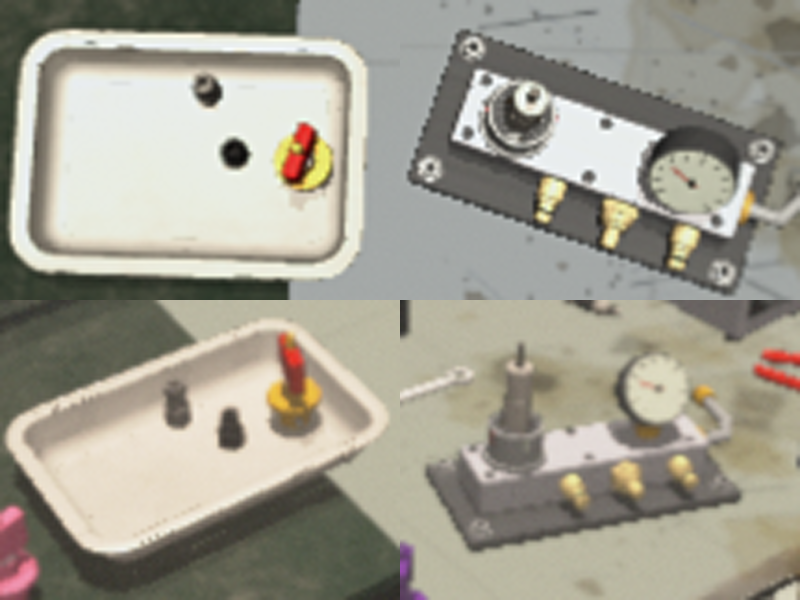

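The crop confirms it: the brass fitting with the red wing handle is in the tray at about (224,217), and the grey plug stands in the port at (331,207). Next I'll work out coarse poses and the first move.

```bash
cat >> h.py <<'E'
def go(P,yaw=None,s=None):
    "rows' numbers for TCP to P, yaw"
    s=s or arm.observe(); M=R.from_euler('xyz',s['tool_rot']).as_matrix()
    d=M.T@(np.array(P)-s['tcp_pos'])/.5
    w=None if yaw is None else -((yaw-s['tool_rot'][2]+np.pi)%(2*np.pi)-np.pi)/2
    print("t",round(s['t'],2),"tcp",s['tcp_pos'].round(4),"rot",s['tool_rot'].round(4),"move",d.round(4),"turn",None if w is None else round(w,4))
E
python3 - <<'E'
from h import *
c=cam("top");k=108/400
P=[at_z(c,(300+u*k,180+v*k),.012) for u,v in [(60,30),(383,137),(348,297),(10,182)]]
P=np.array(P);print(P.round(4),P.mean(0).round(4))
print([np.linalg.norm(P[i]-P[i-1]).round(4) for i in range(4)])
d=P[0]+P[3]-P[1]-P[2]; yaw=np.arctan2(-d[0],d[1]); print("rail yaw",yaw)
m=P.mean(0)+R.from_euler('z',yaw).apply([0,.065,.07]);print("port",m)
print("plug top px",at_z(c,(300+133*k,180+97*k),.1585))
a=at_z(c,(142+290*k,175+180*k),.078);b=at_z(c,(142+308*k,175+127*k),.078);print("fit",a,b,np.arctan2(*(b-a)[1::-1]))
go([m[0],m[1],.26],2.79)
E
```

```text
[[ 0.5913 -0.0864  0.012 ]
 [ 0.5131 -0.3211  0.012 ]
 [ 0.3969 -0.2912  0.012 ]
 [ 0.4793 -0.0492  0.012 ]] [ 0.4951 -0.187   0.012 ]
[np.float64(0.118), np.float64(0.2473), np.float64(0.12), np.float64(0.2556)]
rail yaw -0.3251381573048868
port [ 0.51588856 -0.12535941  0.082     ]
plug top px [ 0.51463695 -0.12105979  0.1585    ]
fit [0.48327419 0.16390717 0.078     ] [0.52023283 0.15230299 0.078     ] -0.3042304605221351
t 0.1 tcp [ 0.2748 -0.5886  0.216 ] rot [-3.1401e+00  1.0000e-04  4.3670e-01] move [ 0.8289 -0.6356 -0.0872] turn -1.1766
```

```bash
python3 -m creep '[[[0.4,-0.3,-0.09],-0.37,1],[[0.4,-0.3,-0.09],-0.37,1],[[0.4,-0.3,-0.09],-0.37,1],[[0.4,-0.3,-0.09],-0.37,1],[[0.4,-0.3,-0.09],-0.37,1]]'; python3 -c "
from h import *; go([.515,-.123,.26],2.817)"
```

```text
t: 0.6
tcp_pos: [0.3911, -0.3697, 0.2606]
tool_rot: [-3.14, -0.001, 1.183]
contact_force: [0.6, -0.3, 0.3]
opening: 0.0855
t 0.6 tcp [ 0.3911 -0.3697  0.2606] rot [-3.1401e+00 -8.0000e-04  1.1829e+00] move [0.5505 0.0427 0.0016] turn -0.8171
```

```bash
python3 -m creep '[[[0.55,0.04,0],-0.38,1],[[0.55,0.04,0],-0.38,1],[[0.55,0.04,0],-0.38,1],[[0.55,0.04,0],-0.38,1],[[0.55,0.04,0],-0.38,1]]' >/dev/null; python3 -m creep '[[[0,0,0],-0.38,1],[[0,0,0],-0.38,1],[[0,0,0],-0.38,1],[[0,0,0],-0.38,1],[[0,0,0],-0.38,1]]'; python3 -c "
from h import *; go([.515,-.123,.26],2.817)"
```

```text
t: 1.6
tcp_pos: [0.5014, -0.1455, 0.2603]
tool_rot: [3.141, -0.002, 2.683]
contact_force: [-0.0, 0.8, 0.6]
opening: 0.0853
t 1.6 tcp [ 0.5014 -0.1455  0.2603] rot [ 3.1413e+00 -2.4000e-03  2.6831e+00] move [-0.0044  0.0524  0.0006] turn -0.067
```

```bash
python3 -m creep '[[[0,0.05,0],-0.067,1],[[0,0.05,0],-0.067,1],[[0,0.05,0],-0.067,1]]'; python3 -c "
from h import *
s,im=shot('wrist','pics/w1.png'); go([.515,-.123,.26],2.817,s); print(s['joints'])
np.save('pics/w1.npy',cam('wrist',s)[0])
print(proj(cam('wrist',s),[[.515,-.123,.1585],[.515,-.123,.082]]))"
```

```text
t: 1.9
tcp_pos: [0.5124, -0.1228, 0.26]
tool_rot: [3.141, -0.003, 2.817]
contact_force: [-0.8, 0.1, 0.1]
opening: 0.0857
t 1.9 tcp [ 0.5124 -0.1228  0.26  ] rot [ 3.1410e+00 -2.8000e-03  2.8166e+00] move [-0.0051  0.0013  0.    ] turn -0.0002
[ 0.61193692  0.09547212 -0.49054757  1.67337662  0.04456751  1.38680867
  1.36082929]
[[279.54855182 200.08653447]
 [279.12251831 177.33323524]]
```

View pics/w1.png

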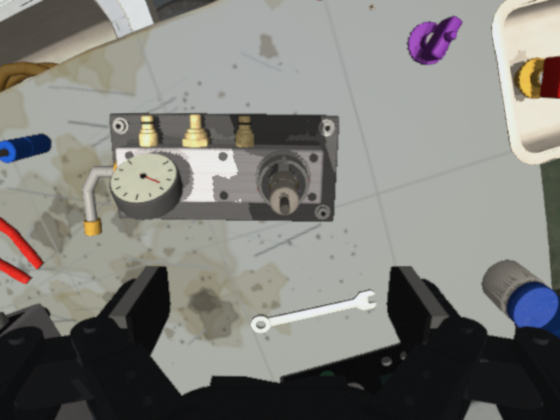

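The wrist view shows the rail lined up with the image: plate corners about (110,114), (339,117), (333,221) and (118,218), the port at (284,180), the plug pin's top near (285,200). I'll refine on an enlargement.

```bash
python3 - <<'E'
from h import *
im=cv2.imread('pics/w1.png')
o=cv2.resize(im[100:235,100:350],None,fx=3.2,fy=3.2,interpolation=cv2.INTER_CUBIC)
o=np.vstack([o, cv2.resize(im[145:145+42,0:1],(800,4))]); z=cv2.resize(im[145:225,245:325],(480,480),interpolation=cv2.INTER_CUBIC)[:160*3]
cv2.imwrite('pics/c2.png',np.vstack([o[:432]]) )
E
```

```text
(no output)
```

View pics/c2.png

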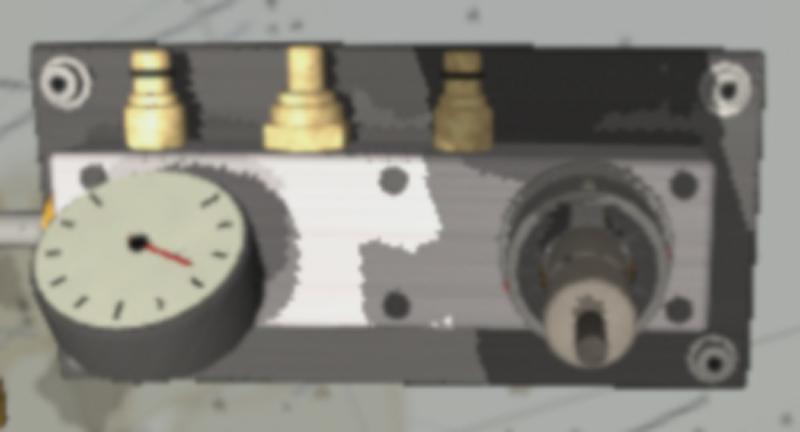

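```bash
python3 - <<'E'
from h import *
T=np.load('pics/w1.npy');p=eyes.camera_params('wrist');c=(T,p['intrinsics'],p['dist'])
f=lambda u,v,z: at_z(c,(100+(u+.5)/3.2-.5,100+(v+.5)/3.2-.5),z)
P=np.array([f(33,43,.012),f(763,50,.012),f(745,387,.012),f(60,378,.012)])
print(P.round(4),[np.linalg.norm(P[i]-P[i-1]).round(4) for i in range(4)])
e=[P[1]-P[0],P[2]-P[3]]; print([np.arctan2(-d[0],d[1]) for d in e])
e=[P[3]-P[0],P[2]-P[1]]; print([np.arctan2(d[1],d[0]) for d in e])
q=[np.arctan2(*( d)[1::-1]) for d in e]; yaw=-.325
for y in (-.325,-.335): print("port from plate",P.mean(0)+R.from_euler('z',y).apply([0,.065,.07]))
print("plug body top",f(590,321,.1365),"pin",f(592,347,.1585),"rim",f(588,252,.082))
go([.516,-.120,.123],2.817)
E
```

```text
[[ 0.4036 -0.2774  0.012 ]
 [ 0.4857 -0.0468  0.012 ]
 [ 0.5968 -0.0859  0.012 ]
 [ 0.5148 -0.319   0.012 ]] [np.float64(0.1187), np.float64(0.2447), np.float64(0.1178), np.float64(0.2471)]
[np.float64(-0.34199117639389065), np.float64(-0.3384804737783862)]
[np.float64(-0.3579759998483852), np.float64(-0.33834085738532976)]
port from plate [ 0.52095463 -0.12068075  0.082     ]
port from plate [ 0.52156956 -0.12089137  0.082     ]
plug body top [ 0.52193844 -0.121541    0.1365    ] pin [ 0.52186018 -0.12142369  0.1585    ] rim [ 0.51719973 -0.11961423  0.082     ]
t 1.95 tcp [ 0.5122 -0.1235  0.26  ] rot [ 3.1413e+00 -2.9000e-03  2.8153e+00] move [-0.0058  0.0089  0.274 ] turn -0.0009
```

```bash
python3 -c "
from h import *; go([.5210,-.1213,.113],2.801)"
```

```text
t 1.95 tcp [ 0.5122 -0.1235  0.26  ] rot [ 3.1413e+00 -2.9000e-03  2.8153e+00] move [-0.0161  0.0097  0.294 ] turn 0.0071
```

```bash
python3 -m creep '[[[-0.016,0.01,0.05],0.007,1],[[-0.016,0.01,0.13],0.007,1],[[-0.016,0.01,0.2],0.007,1],[[-0.016,0.01,0.26],0.007,1],[[-0.016,0.01,0.294],0.007,1]]'; python3 -c "
from h import *; s,im=shot('wrist','pics/w2.png'); go([.521,-.1213,.113],2.801,s)"
```

```text
t: 2.45
tcp_pos: [0.5192, -0.1219, 0.1103]
tool_rot: [-3.141, -0.006, 2.799]
contact_force: [-0.2, -1.1, 0.9]
opening: 0.0853
t 2.45 tcp [ 0.5192 -0.1219  0.1103] rot [-3.1411 -0.0061  2.7986] move [-0.0029  0.0024 -0.0055] turn -0.0012
```

View pics/w2.png

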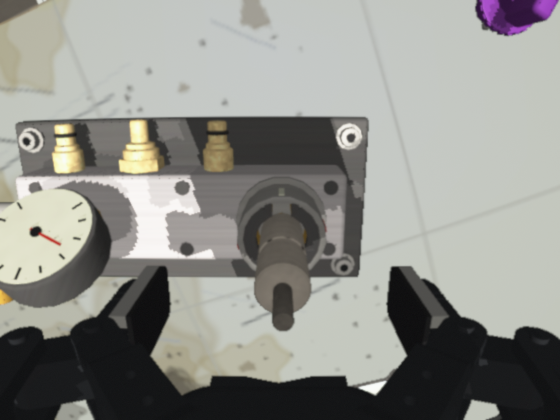

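The plug is centred between the open fingers: body top at (282,288), pin top at (283,322), rim at (281,222). Let me check its position along tool x.

```bash
python3 - <<'E'
from h import *
c=cam('wrist')
print("body",at_z(c,(282,288),.1365),"pin",at_z(c,(283,320),.1585),"rim",at_z(c,(281,222),.082), "slot notch top", at_z(c,(281,187),.082))
go([.521,-.1213,.113],2.801)
E
```

```text
body [ 0.51985971 -0.12130042  0.1365    ] pin [ 0.51976903 -0.1211521   0.1585    ] rim [ 0.5119759  -0.11846906  0.082     ] slot notch top [ 0.49445387 -0.11224395  0.082     ]
t 2.5 tcp [ 0.5182 -0.1218  0.1084] rot [-3.1411 -0.0086  2.7986] move [-0.0048  0.0027 -0.0092] turn -0.0012
```

```bash
python3 -m creep '[[[-0.005,0.002,-0.009],0,0],[[-0.005,0.002,-0.009],0,-0.5],[[-0.005,0.002,-0.009],0,-1],[[-0.005,0.002,-0.009],0,-1],[[-0.005,0.002,-0.009],0,-1]]';  python3 -m creep '[[[0,0,0],0,-1],[[0,0,0],0,-1],[[0,0,0],0,-1]]'; python3 -c "
from h import *; go([.521,-.1213,.113],2.801); print(arm.observe()['joints'])"
```

```text
t: 3.0
tcp_pos: [0.5214, -0.1218, 0.1137]
tool_rot: [-3.141, -0.007, 2.798]
contact_force: [0.0, -0.1, 2.4]
opening: 0.0195
t: 3.3
tcp_pos: [0.5216, -0.1219, 0.1139]
tool_rot: [-3.141, -0.007, 2.798]
contact_force: [0.6, -0.8, 1.5]
opening: 0.0199
t 3.3 tcp [ 0.5216 -0.1219  0.1139] rot [-3.141  -0.0068  2.7984] move [0.0015 0.0006 0.0018] turn -0.0013
[ 0.58349204  0.2266855  -0.49065026  1.84325521  0.117538    1.1071515
  1.27765833]
```

```bash
python3 -m creep '[[[0,0,-0.04],0,-1],[[0,0,-0.1],0,-1],[[0,0,-0.18],0,-1],[[0,0,-0.2],0,-1],[[0,0,-0.2],0,-1]]';  python3 -c "
from h import *; go([.508,.304,.215]); s,im=shot('wrist','pics/w3.png'); np.save('pics/w3.npy',cam('wrist',s)[0])"
```

```text
t: 3.8
tcp_pos: [0.5232, -0.1222, 0.2154]
tool_rot: [-3.141, -0.004, 2.798]
contact_force: [-0.6, 0.5, -0.9]
opening: 0.02
t 3.8 tcp [ 0.5232 -0.1222  0.2154] rot [-3.141  -0.0037  2.7984] move [0.3154 0.7924 0.0016] turn None
```

View pics/w3.png

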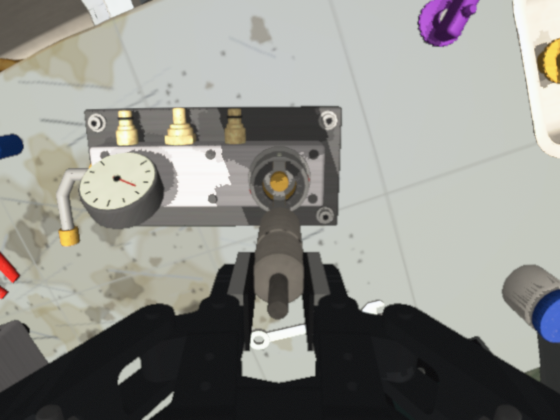

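The plug is out, held upright. The port is open at about (279,180). Carrying it to the tray's empty end.

```bash
python3 -m creep '[[[0.03,0.075,0],0,-1],[[0.07,0.165,0],0,-1],[[0.11,0.26,0],0,-1],[[0.145,0.36,0],0,-1],[[0.18,0.455,0],0,-1]]' >/dev/null;  python3 -m creep '[[[0.04,0.09,0],0,-1],[[0.075,0.18,0],0,-1],[[0.105,0.26,0],0,-1],[[0.127,0.32,0],0,-1],[[0.135,0.338,0],0,-1]]'; python3 -c "
from h import *; go([.508,.304,.05],2.801)
c0=cam('top'); s,im=shot('top','pics/t2.png')
T=np.load('pics/w3.npy');p=eyes.camera_params('wrist');c=(T,p['intrinsics'],p['dist'])
print('rim',at_z(c,(279,179),.082),'plunger',at_z(c,(279,182),.0705))
im=cv2.imread('pics/w3.png'); a=cv2.resize(im[135:225,235:325],(540,540),interpolation=cv2.INTER_CUBIC); cv2.imwrite('pics/c3.png',a)
"
```

```text
t: 4.85
tcp_pos: [0.5038, 0.3044, 0.2102]
tool_rot: [-3.139, -0.012, 2.803]
contact_force: [-0.3, -0.3, -0.9]
opening: 0.0197
t 4.85 tcp [0.5038 0.3044 0.2102] rot [-3.1391 -0.0122  2.8032] move [-0.0121  0.0029  0.3203] turn 0.0011
rim [ 0.51765483 -0.11995104  0.082     ] plunger [ 0.5224449  -0.12163064  0.0705    ]
```

View pics/c3.png

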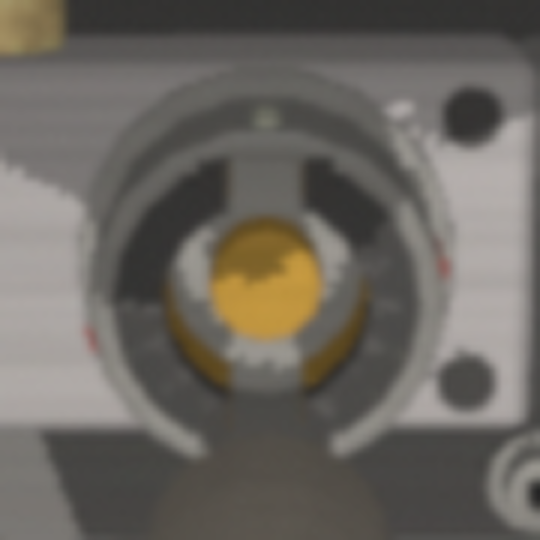

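The bore centre is at about (265,297) in the crop, which is (279.2,184.4) full frame. That gives a port at about (0.5217, -0.1214), agreeing with the plug and plate estimates. Now I'll lower the plug.

```bash
python3 -m creep '[[[-0.012,0.003,0.06],0,-1],[[-0.012,0.003,0.14],0,-1],[[-0.012,0.003,0.22],0,-1],[[-0.012,0.003,0.28],0,-1],[[-0.012,0.003,0.3],0,-1]]' ;  python3 -c "
from h import *; go([.508,.304,.05],2.801)"
```

```text
t: 5.4
tcp_pos: [0.5063, 0.3002, 0.0558]
tool_rot: [-3.133, -0.016, 2.801]
contact_force: [0.6, -0.2, -0.7]
opening: 0.02
t 5.4 tcp [0.5063 0.3002 0.0558] rot [-3.1334 -0.0162  2.8014] move [-0.0008  0.0083  0.0116] turn 0.0002
```

```bash
python3 -m creep '[[[0,0.008,0.004],0,-1],[[0,0.008,0.008],0,-1],[[0,0.008,0.01],0,-1],[[0,0.008,0.01],0,-1]]' ;  python3 -c "
from h import *; go([.508,.304,.05],2.801)"
```

```text
t: 5.8
tcp_pos: [0.5083, 0.3043, 0.052]
tool_rot: [-3.135, -0.015, 2.801]
contact_force: [0.2, -0.4, -0.4]
opening: 0.0197
t 5.8 tcp [0.5083 0.3043 0.052 ] rot [-3.1347 -0.0148  2.8012] move [ 0.0003 -0.0008  0.0039] turn 0.0001
```

```bash
python3 -m creep '[[[0,0,0.003],0,-1],[[0,0,0.006],0,-1],[[0,0,0.006],0,-1]]' ;  python3 -m creep '[[[0,0,0.002],0,-1],[[0,0,0.003],0,-1],[[0,0,0.003],0,-1]]'; python3 -c "
from h import *; go([.508,.304,.05],2.801)"
```

```text
t: 6.1
tcp_pos: [0.5084, 0.3045, 0.0492]
tool_rot: [-3.135, -0.014, 2.801]
contact_force: [0.4, -0.4, 0.9]
opening: 0.0196
t: 6.4
tcp_pos: [0.5089, 0.3048, 0.0491]
tool_rot: [-3.136, -0.013, 2.801]
contact_force: [-3.1, -1.8, 11.1]
opening: 0.0195
t 6.4 tcp [0.5089 0.3048 0.0491] rot [-3.1357 -0.0131  2.8013] move [ 0.0013 -0.0021 -0.0018] turn 0.0002
```

The plug is on the floor (11 N). Releasing it and retreating.

```bash
python3 -m creep '[[[0,0,-0.002],0,-0.3],[[0,0,-0.002],0,0],[[0,0,-0.002],0,0.1],[[0,0,-0.002],0,0.1],[[0,0,-0.002],0,0.1]]' ; python3 -m creep '[[[0,0,-0.04],0,0.1],[[0,0,-0.12],0,0.1],[[0,0,-0.22],0,0.1],[[0,0,-0.3],0,0.3],[[0,0,-0.33],0,0.6]]'; python3 -c "
from h import *; go([.513,.155,.215],2.801)"
```

```text
t: 6.9
tcp_pos: [0.5089, 0.3048, 0.0499]
tool_rot: [-3.136, -0.013, 2.801]
contact_force: [0.8, 0.9, -0.6]
opening: 0.0474
t: 7.4
tcp_pos: [0.5124, 0.3063, 0.2194]
tool_rot: [-3.14, -0.009, 2.802]
contact_force: [1.2, 1.1, -1.0]
opening: 0.0676
t 7.4 tcp [0.5124 0.3063 0.2194] rot [-3.1398 -0.0095  2.8016] move [-0.102  -0.2848  0.0083] turn 0.0003
```

```bash
python3 -m creep '[[[-0.035,-0.09,0],0,0.3],[[-0.07,-0.18,0],0,0.3],[[-0.095,-0.26,0],0,0.3],[[-0.102,-0.284,0],0,0.3],[[-0.102,-0.284,0],0,0.3]]'; python3 -c "
from h import *; go([.513,.155,.215],2.801); s,im=shot('wrist','pics/w4.png'); np.save('pics/w4.npy',cam('wrist',s)[0])"
```

```text
t: 7.9
tcp_pos: [0.5133, 0.1527, 0.2186]
tool_rot: [-3.138, -0.01, 2.797]
contact_force: [0.3, 0.4, 0.9]
opening: 0.0554
t 7.9 tcp [0.5133 0.1527 0.2186] rot [-3.1384 -0.0095  2.7972] move [0.002  0.0041 0.0073] turn -0.0019
```

View pics/w4.png

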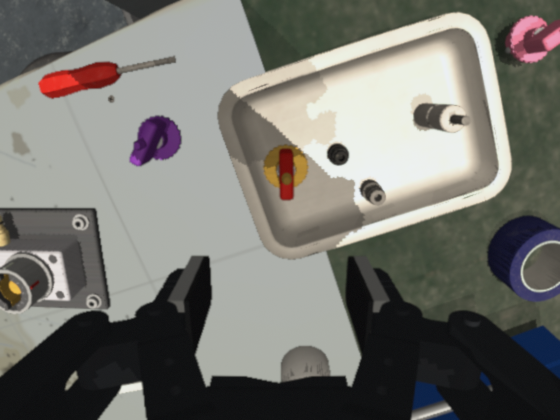

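The plug now stands in the tray at (440,118), and the adapters at (338,153) and (373,190) are untouched. The fitting's red wing runs from (286,150) to (287,199) over a brass flange at about (285,168), nearly lined up with the jaws.

```bash
python3 - <<'E'
from h import *
T=np.load('pics/w4.npy');p=eyes.camera_params('wrist');c=(T,p['intrinsics'],p['dist'])
im=cv2.imread('pics/w4.png').astype(int); h=im[140:210,255:320]; b,g,r=h[...,0],h[...,1],h[...,2]
red=((r>90)&(g<45)).astype(np.uint8); v,u=np.nonzero(red); print(red.sum(), cv2.minAreaRect(np.c_[u+255,v+140].astype(np.float32)), u.mean()+255,v.mean()+140)
br=((r>110)&(g>70)&(b<60)).astype(np.uint8); v,u=np.nonzero(br|red); print(u.min()+255,u.max()+255,v.min()+140,v.max()+140)
v,u=np.nonzero(br);print("brass",u.min()+255,u.max()+255,v.min()+140,v.max()+140)
for uv,z in [((286.4,151),.078),((287,199),.078),((287,178),.090),((285.5,168.5),.034)]: print(at_z(c,uv,z).round(4))
a=at_z(c,(286.4,151),.078);q=at_z(c,(287,199),.078);print("handle yaw",np.arctan2(*(q-a)[1::-1]),np.linalg.norm(a-q),(a+q)/2)
E
```

```text
475 ((285.5, 175.5), (45.0, 13.0), 90.0) 285.9915789473684 174.2021052631579
264 306 146 198
brass 264 306 146 187
[0.489  0.1676 0.078 ]
[0.5265 0.1549 0.078 ]
[0.5073 0.1614 0.09  ]
[0.51   0.1602 0.034 ]
handle yaw -0.3266132543350764 0.039609341671282904 [0.5077162 0.1612363 0.078    ]
```

```bash
python3 -c "
from h import *; go([.508,.161,.059],2.812)"
```

```text
t 7.95 tcp [0.5131 0.1551 0.2189] rot [-3.1395 -0.0097  2.8   ] move [0.0104 0.0085 0.3198] turn -0.006
```

```bash
python3 -m creep '[[[0.0104,0.0085,0.05],-0.006,0],[[0.0104,0.0085,0.12],-0.006,0],[[0.0104,0.0085,0.2],-0.006,0],[[0.0104,0.0085,0.22],-0.006,0],[[0.0104,0.0085,0.22],-0.006,0]]'; python3 -c "
from h import *; go([.508,.161,.059],2.812)"
```

```text
t: 8.45
tcp_pos: [0.5072, 0.1624, 0.1078]
tool_rot: [-3.139, -0.013, 2.814]
contact_force: [0.0, 0.2, -0.0]
opening: 0.0427
t 8.45 tcp [0.5072 0.1624 0.1078] rot [-3.1391 -0.013   2.8144] move [-0.0036 -0.002   0.0977] turn 0.0012
```

```bash
python3 -m creep '[[[-0.003,-0.002,0.03],0,0],[[-0.003,-0.002,0.06],0,0],[[-0.003,-0.002,0.09],0,0],[[-0.003,-0.002,0.097],0,0],[[-0.003,-0.002,0.097],0,0]]'; python3 -c "
from h import *; s,im=shot('wrist','pics/w5.png'); go([.508,.161,.059],2.812,s)
cv2.imwrite('pics/w5c.png',cv2.resize(im[130:420,130:430],None,fx=2,fy=2))"
```

```text
t: 8.95
tcp_pos: [0.5073, 0.161, 0.0587]
tool_rot: [-3.138, -0.014, 2.814]
contact_force: [-0.0, -0.2, -0.4]
opening: 0.0431
t 8.95 tcp [0.5073 0.161  0.0587] rot [-3.1385 -0.0142  2.8144] move [-0.0014  0.0006 -0.0007] turn 0.0012
```

View pics/w5c.png

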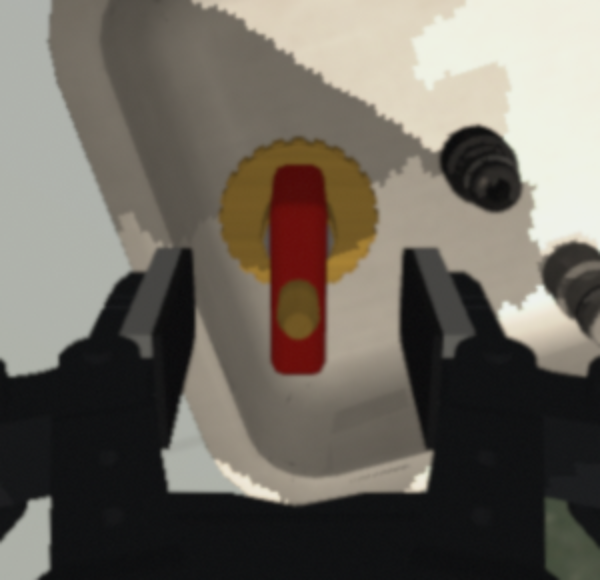

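The wing is centred and parallel between the pads, with its top from (279,232) to (279,317) full frame. I'll check where it sits along tool x, then close.

```bash
python3 -c "
from h import *
c=cam('wrist'); a=at_z(c,(279.5,233),.078);b=at_z(c,(279,316.5),.078); print(a,b,(a+b)/2,np.linalg.norm(a-b),np.arctan2(*(b-a)[1::-1]),at_z(c,(279,295.5),.09)); go([.508,.161,.059],2.812)"
python3 -m creep '[[[0,0,0],0,-0.5],[[0,0,0],0,-1],[[0,0,0],0,-1],[[0,0,0],0,-1],[[0,0,0],0,-1]]'; python3 -m creep '[[[0,0,0],0,-1],[[0,0,0],0,-1]]'; python3 -c "
from h import *; go([.508,.161,.059],2.812)"
```

```text
[0.49101636 0.16687044 0.078     ] [0.52675598 0.1545452  0.078     ] [0.50888617 0.16070782 0.078     ] 0.03780518001111809 -0.332090408350845 [0.51076114 0.15996088 0.09      ]
t 9.0 tcp [0.5077 0.1612 0.0593] rot [-3.139  -0.0133  2.8145] move [-0.0007 -0.0001  0.0006] turn 0.0012
t: 9.5
tcp_pos: [0.5083, 0.1613, 0.06]
tool_rot: [-3.14, -0.012, 2.814]
contact_force: [-0.0, -0.5, 5.9]
opening: 0.0094
t: 9.7
tcp_pos: [0.5083, 0.1612, 0.0601]
tool_rot: [-3.14, -0.012, 2.814]
contact_force: [0.4, -1.4, 1.7]
opening: 0.0089
t 9.7 tcp [0.5083 0.1612 0.0601] rot [-3.1396 -0.0119  2.8143] move [ 0.0004 -0.0007  0.0022] turn 0.0012
```

Gripped. Lift and carry to the port.

```bash
python3 -m creep '[[[0,0,-0.03],0,-1],[[0,0,-0.1],0,-1],[[0,0,-0.18],0,-1],[[0,0,-0.25],0,-1],[[0,0,-0.28],0,-1]]'; python3 -c "
from h import *; go([.5215,-.1212,.2],2.801)"
```

```text
t: 10.2
tcp_pos: [0.5111, 0.1618, 0.2043]
tool_rot: [3.141, -0.008, 2.815]
contact_force: [0.8, 0.5, -0.7]
opening: 0.0089
t 10.2 tcp [0.5111 0.1618 0.2043] rot [ 3.1412 -0.0078  2.8147] move [-0.2014 -0.5293  0.0068] turn 0.0069
```

```bash
python3 -m creep '[[[-0.03,-0.07,0],0.007,-1],[[-0.07,-0.16,0],0.007,-1],[[-0.1,-0.25,0],0.007,-1],[[-0.13,-0.34,0],0.007,-1],[[-0.16,-0.42,0],0.007,-1]]'>/dev/null;  python3 -c "
from h import *; go([.5215,-.1212,.2],2.801)"
```

```text
t 10.7 tcp [ 0.5185 -0.0652  0.2034] rot [-3.1412 -0.0085  2.7999] move [-0.0431 -0.1035  0.0064] turn -0.0005
```

```bash
python3 -m creep '[[[-0.02,-0.05,0.01],0,-1],[[-0.035,-0.09,0.04],0,-1],[[-0.042,-0.103,0.07],0,-1],[[-0.042,-0.103,0.07],0,-1],[[-0.042,-0.103,0.07],0,-1]]';  python3 -c "
from h import *; s,im=shot('wrist','pics/w6.png'); np.save('pics/w6.npy',cam('wrist',s)[0]); go([.5215,-.1212,.2],2.801,s)
cv2.imwrite('pics/w6c.png',cv2.resize(im[120:340,180:380],None,fx=2.7,fy=2.7,interpolation=cv2.INTER_CUBIC))"
```

```text
t: 11.2
tcp_pos: [0.5206, -0.1189, 0.1679]
tool_rot: [3.141, -0.01, 2.802]
contact_force: [0.2, -0.3, -0.2]
opening: 0.0092
t 11.2 tcp [ 0.5206 -0.1189  0.1679] rot [ 3.1411 -0.0098  2.8016] move [-0.0025 -0.0036 -0.0642] turn 0.0003
```

View pics/w6c.png

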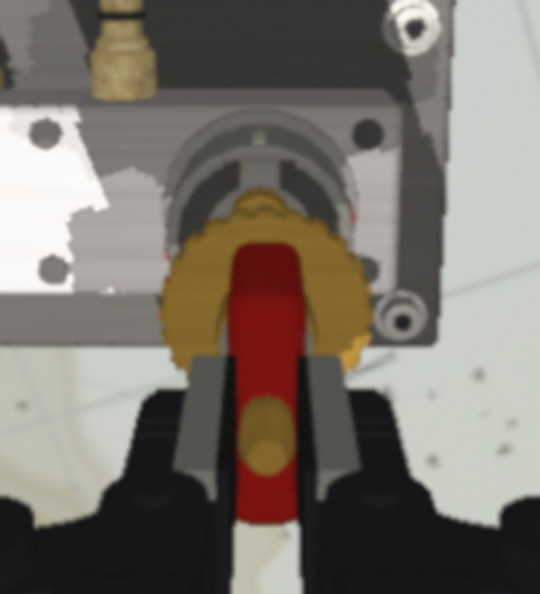

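```bash
python3 - <<'E'
from h import *
T=np.load('pics/w6.npy');p=eyes.camera_params('wrist');c=(T,p['intrinsics'],p['dist'])
f=lambda u,v,z: at_z(c,(180+(u+.5)/2.7-.5,120+(v+.5)/2.7-.5),z)
X=np.array([np.cos(2.8016),np.sin(2.8016),0]);Y=np.array([np.sin(2.8016),-np.cos(2.8016),0]);t=np.array([.5206,-.1189,0])
g=lambda n,P: print(n,"tool x,y mm",((P-t)@X*1000).round(2),((P-t)@Y*1000).round(2))
z0=.1679-.054
g("nipple top",f(267,456,z0+.084)); g("wing top near end",f(267,296,z0+.072)); g("wing top far",f(267,522,z0+.072))
g("flange L",f(160,300,z0+.025)); g("flange R",f(372,300,z0+.025)); g("flange front",f(263,207,z0+.028))
g("pin end",f(261,190,z0+.0125)); g("slot",f(259.5,160,.082)); g("rim outer L",f(166,240,.082)); g("rim outer R",f(354,240,.082))
g("rim inner-ring top outer",f(259,141,.082)); g("port est",np.array([.5217,-.1214,0]))
E
```

```text
nipple top tool x,y mm -0.67 -0.42
wing top near end tool x,y mm 18.94 -0.39
wing top far tool x,y mm -18.95 -0.39
flange L tool x,y mm 1.2 -21.23
flange R tool x,y mm 1.16 20.3
flange front tool x,y mm 20.8 -1.03
pin end tool x,y mm 20.27 -1.45
slot tool x,y mm 16.94 -1.97
rim outer L tool x,y mm -3.53 -25.49
rim outer R tool x,y mm -3.57 21.71
rim inner-ring top outer tool x,y mm 21.68 -2.08
port est tool x,y mm -1.87 -1.99
```

In the crop, pin, slot and wing are nearly in line: the slot sits about 6 px left of the fitting axis and the port a bit farther along -x. I'll correct this, go down to just above the rim and take the last picture there, with pin and slot at nearly equal depth.

```bash
python3 -m creep '[[[-0.005,-0.003,0.01],0,-1],[[-0.005,-0.003,0.03],0,-1],[[-0.005,-0.003,0.05],0,-1],[[-0.005,-0.003,0.05],0,-1],[[-0.005,-0.003,0.05],0,-1]]';  python3 -m creep '[[[0,0,0],0,-1]]'; python3 -c "
from h import *; s,im=shot('wrist','pics/w7.png'); np.save('pics/w7.npy',cam('wrist',s)[0]); go([.5215,-.1212,.2],2.801,s)
cv2.imwrite('pics/w7c.png',cv2.resize(im[150:300,190:370],None,fx=4,fy=4,interpolation=cv2.INTER_CUBIC))"
```

```text
t: 11.75
tcp_pos: [0.5225, -0.1208, 0.1431]
tool_rot: [3.141, -0.009, 2.802]
contact_force: [-0.1, 0.3, -0.8]
opening: 0.0091
t: 11.85
tcp_pos: [0.5227, -0.1208, 0.1434]
tool_rot: [3.141, -0.009, 2.802]
contact_force: [0.1, -0.1, -0.3]
opening: 0.0089
t 11.85 tcp [ 0.5227 -0.1208  0.1434] rot [ 3.1411 -0.0091  2.8024] move [ 0.003  -0.0015 -0.1133] turn 0.0007
```

View pics/w7c.png

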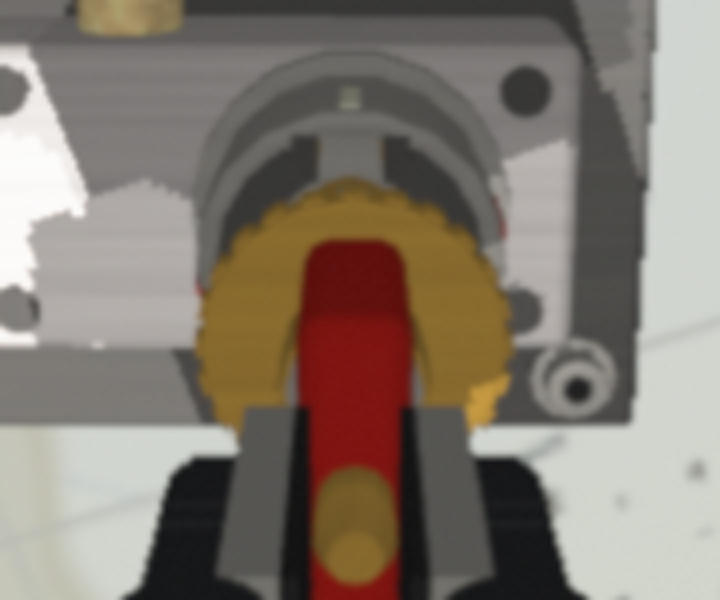

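```bash
python3 - <<'E'
from h import *
T=np.load('pics/w7.npy');p=eyes.camera_params('wrist');c=(T,p['intrinsics'],p['dist'])
f=lambda u,v,z: at_z(c,(190+(u+.5)/4-.5,150+(v+.5)/4-.5),z)
X=np.array([np.cos(2.8024),np.sin(2.8024),0]);Y=np.array([np.sin(2.8024),-np.cos(2.8024),0]);t=np.array([.5227,-.1208,0])
g=lambda n,P: print(n,((P-t)@X*1000).round(2),((P-t)@Y*1000).round(2))
z0=.1434-.054
g("wing near",f(356,318,z0+.072)); g("flange front",f(352,187,z0+.028)); g("nipple",f(356,552,z0+.084));g("flangeL",f(198,340,z0+.025)); g("flangeR",f(513,340,z0+.025))
g("slot end(20)",f(351,137,.082)); g("rim(23-24)",f(350,110,.082)); g("port est",np.array([.5217,-.1214,0]))
# same features in w3 crop (6x, origin 235,135)
T=np.load('pics/w3.npy');c=(T,p['intrinsics'],p['dist'])
f=lambda u,v,z: at_z(c,(235+(u+.5)/6-.5,135+(v+.5)/6-.5),z)
print("w3: slot end", ((f(265,155,.082)-f(265,297,.082))@X*1000), "rim", (f(265,130,.082)-f(265,297,.082))@X*1000, f(265,297,.082))
E
```

```text
wing near 19.15 -0.33
flange front 20.88 -0.72
nipple -0.13 -0.37
flangeL -0.87 -21.16
flangeR -0.91 20.61
slot end(20) 19.25 -0.87
rim(23-24) 23.36 -1.02
port est 0.74 -0.9
w3: slot end 18.99192105153063 rim 22.272953607424306 [ 0.52147942 -0.12152802  0.082     ]
```

The last picture agrees within about 0.5 mm: slot centre at x=351, flange and wing centre at 355 in the crop. Descending in steps with force checks.

```bash
python3 -m creep '[[[-0.0006,-0.001,0.006],0,-1],[[-0.0006,-0.001,0.012],0,-1],[[-0.0006,-0.001,0.018],0,-1],[[-0.0006,-0.001,0.024],0,-1],[[-0.0006,-0.001,0.026],0,-1]]'
```

```text
t: 12.4
tcp_pos: [0.5224, -0.1213, 0.1298]
tool_rot: [3.141, -0.01, 2.802]
contact_force: [-0.0, 0.5, -1.7]
opening: 0.0086
```

```bash
python3 -m creep '[[[0,0,0.003],0,-1],[[0,0,0.006],0,-1],[[0,0,0.009],0,-1],[[0,0,0.012],0,-1],[[0,0,0.012],0,-1]]'
```

```text
t: 12.9
tcp_pos: [0.5225, -0.1213, 0.124]
tool_rot: [3.141, -0.009, 2.802]
contact_force: [0.0, -0.2, 2.5]
opening: 0.009
```

```bash
python3 -m creep '[[[0,0,0.005],0,-1],[[0,0,0.01],0,-1],[[0,0,0.015],0,-1],[[0,0,0.02],0,-1],[[0,0,0.02],0,-1]]';python3 -m creep '[[[0,0,0.002],0,-1],[[0,0,0.004],0,-1]]'
```

```text
t: 13.4
tcp_pos: [0.523, -0.1214, 0.1146]
tool_rot: [3.141, -0.008, 2.802]
contact_force: [-2.5, 0.5, 8.6]
opening: 0.009
t: 13.6
tcp_pos: [0.5235, -0.1216, 0.1145]
tool_rot: [-3.141, -0.007, 2.802]
contact_force: [-9.4, 0.9, 29.5]
opening: 0.0087
```

Fully home: the force steps up to 29 N at z = 0.1145 with the flange on the rim. Now I'll turn clockwise (positive about tool z, which points down) while pushing.

```bash
python3 -m creep '[[[0.001,0,0.003],0,-1],[[0.001,0,0.003],0.03,-1],[[0.001,0,0.003],0.08,-1],[[0.001,0,0.003],0.14,-1],[[0.001,0,0.003],0.2,-1]]'; python3 -c "
from h import *; s=arm.observe(); print(s['wrist_torque'],s['joints'])"
```

```text
t: 14.1
tcp_pos: [0.5238, -0.1215, 0.1146]
tool_rot: [-3.139, -0.004, 2.398]
contact_force: [-4.6, -0.3, 17.5]
opening: 0.0088
[0.12526406 1.19921619 0.2506304 ] [ 0.57150495  0.22723783 -0.4793107   1.83994763  0.1157626   1.10689986
  0.87720421]
```

```bash
python3 -m creep '[[[0.0007,-0.0007,0.003],0.06,-1],[[0.0007,-0.0007,0.003],0.12,-1],[[0.0007,-0.0007,0.003],0.18,-1],[[0.0007,-0.0007,0.003],0.24,-1],[[0.0007,-0.0007,0.003],0.3,-1]]'; python3 -c "
from h import *; s=arm.observe(); print(s['wrist_torque'],s['joints'][-1])"
```

```text
t: 14.6
tcp_pos: [0.5238, -0.1217, 0.1147]
tool_rot: [-3.138, -0.001, 1.793]
contact_force: [-4.6, 0.4, 18.2]
opening: 0.0086
[0.04576444 1.42099914 0.37532091] 0.28806527344735733
```

```bash
python3 -m creep '[[[0.0002,-0.001,0.003],0.06,-1],[[0.0002,-0.001,0.003],0.12,-1],[[0.0002,-0.001,0.003],0.18,-1],[[0.0002,-0.001,0.003],0.24,-1],[[0.0002,-0.001,0.003],0.28,-1]]'; python3 -c "
from h import *; s=arm.observe(); print(s['wrist_torque'],s['joints'][-1])"
```

```text
t: 15.1
tcp_pos: [0.5237, -0.1219, 0.1148]
tool_rot: [-3.14, 0.002, 1.229]
contact_force: [-6.5, -0.4, 18.6]
opening: 0.0091
[0.12874709 1.36572951 0.45062096] -0.2632415165906023
```

```bash
python3 -m creep '[[[0,-0.001,0.003],0.03,-1],[[0,-0.001,0.003],0.05,-1],[[0,-0.001,0.003],0.05,-1]]'; python3 -c "
from h import *; s=arm.observe(); print(s['wrist_torque'],s['joints'][-1])"
```

```text
t: 15.4
tcp_pos: [0.5237, -0.1219, 0.1148]
tool_rot: [-3.141, 0.003, 1.129]
contact_force: [-5.6, 0.6, 16.9]
opening: 0.0086
[0.0449111  1.334372   0.86054076] -0.3620961879173259
```

```bash
python3 -m creep '[[[0,-0.0005,0.003],0.02,-1],[[0,-0.0005,0.003],0.03,-1],[[0,-0.0005,0.003],0.03,-1]]'; python3 -c "
from h import *; s,im=shot('wrist','pics/w8.png'); print(s['wrist_torque'],s['joints'][-1],s['dq'].round(4).tolist())
h=im.astype(int); b,g,r=h[...,0],h[...,1],h[...,2]; m=(r>70)&(g<45)&(b<45); m[:, :200]=0; m[:,360:]=0
v,u=np.nonzero(m); print(len(u),cv2.minAreaRect(np.c_[u,v].astype(np.float32)))
print(cv2.fitLine(np.c_[u,v].astype(np.float32),2,0,.01,.01).ravel())"
```

```text
t: 15.7
tcp_pos: [0.5238, -0.1219, 0.1148]
tool_rot: [3.14, 0.003, 1.07]
contact_force: [-6.3, 0.6, 17.2]
opening: 0.009
[0.04289975 1.46854953 1.17534729] -0.4209929295176374 [0.0015, -0.0002, -0.0018, 0.0001, 0.0011, -0.0013, 0.0183]
1872 ((274.3255615234375, 248.38742065429688), (129.48348999023438, 28.373775482177734), 82.23483276367188)
[1.1424228e-01 9.9345291e-01 2.7513623e+02 2.5134830e+02]
```

```bash
python3 -m creep '[[[0,0,0.003],-0.01,-1],[[0,0,0.003],-0.01,-1],[[0,0,0.003],-0.01,-1],[[0,0,0.003],-0.01,-1],[[0,0,0.003],-0.01,-1]]'; python3 -c "
from h import *; s,im=shot('wrist','pics/w9.png'); print(s['wrist_torque'],s['dq'].round(4).tolist())
h=im.astype(int); b,g,r=h[...,0],h[...,1],h[...,2]; m=(r>70)&(g<45)&(b<45); m[:, :200]=0; m[:,360:]=0
v,u=np.nonzero(m); print(len(u),cv2.fitLine(np.c_[u,v].astype(np.float32),2,0,.01,.01).ravel())
s,t=shot('top','pics/t9.png'); c=cam('top'); px=proj(c,[.509,.305,.072])[0].astype(int); print(px)
a=cv2.imread('pics/top0.png'); d=cv2.absdiff(a,t).max(2); v,u=np.nonzero(d[190:245,150:238]>60); print('tray change px:',len(u),u.mean()+150,v.mean()+190,u.min()+150,u.max()+150)"
```

```text
t: 16.25
tcp_pos: [0.5239, -0.122, 0.1148]
tool_rot: [3.139, 0.004, 1.093]
contact_force: [-7.5, -0.5, 18.6]
opening: 0.0087
[0.13745997 1.76760168 1.04217818] [0.0018, -0.0001, 0.0011, -0.0006, -0.0008, 0.0015, -0.0012]
1876 [1.0093454e-01 9.9489307e-01 2.7541525e+02 2.5169775e+02]
[165 213]
tray change px: 296 211.57094594594594 217.9222972972973 164 231
```

```bash
python3 -c "
from h import *; s=arm.observe(); print(s['contact_force'],s['wrist_torque'],s['opening'],s['dq'].round(3)); print(arm.job_done())"
```

```text
[-7.43076928 -0.72335247 18.11194895] [0.08931782 1.69496608 1.08026419] 0.008706571762842095 [-0.001 -0.001 -0.001 -0.    -0.    -0.002  0.   ]
the job is handed in; nothing more can be done
None
```

I pulled the grey plug and stood it in the empty end of the tray. I then put the brass fitting in the port, pushed it home, and turned it clockwise to the stop. I handed in at about 16 s of the 61 s allowed, with the arm still gripping and pushing. No verdict was reported.

**Last checks that agreed:**
- **Home before turning:** the push force jumped to 29 N at tool height 0.1145 m, about where the flange should meet the rim (expected 0.114 m).
- **Turned to the stop:** the tool turned 1.71 rad. The wing sits about 0.10 rad askew in the pads, so the fitting turned about 1.61 rad. When I backed the tool off slightly the fitting did not move, and the twist held at about 1.05 N m.
- **Held at hand-in:** about 18 N downward, tool tilt under 0.01 rad, joints still, grip opening steady at 8.7 mm.
- **Tray:** the wrist picture after release showed the plug standing clear and both adapters upright.

**Less certain:**
- **Valve readings:** I could not read the valve joints directly, so "home" and "at the stop" come from force and wrist-camera angle.
- **Sideways force:** about 7 N along -x remained throughout, so the fitting probably leans lightly on the bore wall.
- **Grip openings:** they read about 3 mm under the true widths for both parts, which looks like a sensor offset.
- **Port position:** the top and wrist cameras differed by up to 6 mm. I used the wrist camera, and the fitting went in without jamming.
- **Final tray check:** it was only a pixel comparison of the top picture. It showed change in the tray, including near where the plug should be, but I did not view that picture.

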